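# Re-hang the lift-off door of a slide cabinet

## Task

The glazed door of the small slide cabinet has been taken off and is parked upright in the grooved wooden stand. Lift it out and, with the door standing open, lower both of its hinge knuckles onto the two upright pins at the cabinet's right front edge until it sits fully home - the pins stand on eccentric adjusters and their exact place is not known, so feel for them and work gently, without forcing or ramming the hinge. Then swing the door shut against its rubber stops and let go, leaving the tray, mouse, oil bottle and canister as they are.

Things in the scene. Friction and masses are not known exactly. Their poses are not given: they have to be found in the camera images.
- door: Lift-off door, loose, 0.21 to 0.33 kg: light grey frame, clear pane; leaf 12 mm thick (x), 190 wide (y), 150 high (z). Origin: centre of the leaf's underside; -x is its outer face, knuckles past its -y edge. Parked in either groove of the stand, knuckles to the stand's +x end. Shut, its axes point like the cabinet's; open 90 degrees, it is turned +90 degrees about z from that.
- door_grip (a point): Middle of the door's top edge, 150 mm over its underside: a place to pinch across the 12 mm thickness from above (the top rail is 28 mm high); the centre of mass is within 10 mm of it along the leaf.
- door_free (a point): Top corner of the door's free edge, far from the knuckles: (0, 95, 150) mm in the door's frame.
- door_knob (a point): Tip of the small black knob on the door's outer face, 14 mm across and 16 mm proud: (-22, 82, 80) mm in the door's frame.
- knuckle_low (a point): On the knuckle axis at the lower knuckle's underside, (0, -112, 20) mm in the door's frame. Both knuckles are steel tubes, 17 mm outside, 10 mm inside diameter, 16 mm high, open at both ends.
- knuckle_high (a point): On the knuckle axis at the upper knuckle's underside: (0, -112, 115) mm in the door's frame, 95 mm above the lower one.
- cabinet: Fixed bench-top cabinet for microscope slides, light grey steel, 150 mm deep (x), 190 wide (y), 190 high, full of wooden trays. Origin: centre of its underside; open front at x = -75 mm, facing -x. On its right (-y) flank a steel hinge plate carries two brackets with the two pins. Shut, the hung door covers the front; it turns freely with slight friction, and has no catch.
- disc_low (a point): Centre of the lower disc's top face, (-89, -112, 40) mm in the cabinet's frame. Each of the two pins stands 4 mm off the centre of a dark steel disc 20 mm across (an eccentric adjuster, clamped); both discs are set to one and the same angle, which may be any and is not measured. The lower knuckle rests on this face when home, the door's underside then at z = 20 mm.
- disc_high (a point): Centre of the upper disc's top face, 95 mm above disc_low. Pins: brass, oiled, 8 mm thick, 18 mm tall, flat tops 6 mm across with a chamfer. A knuckle more than about 2 mm off the pin comes to rest on the pin's top, 18 mm too high. The lower knuckle must come in between the discs, not down from above the upper one.
- stops (a point): Face of the upper of two rubber stops, 7 mm proud of the cabinet's left front edge, that meet the closed door's leaf: (-82, 89, 160) mm in the cabinet's frame.
- stand: Fixed wooden stand 160 x 150 x 46 mm, origin under its centre; two grooves along its x, 15 mm wide, 31 mm deep, at y = -40 and +40 mm, floors 15 mm over the table. One holds the door, the other the tray.
- tray: Bystander: loose wooden tray blank 10 x 175 x 95 mm standing in the other groove; origin at the centre of its underside.
- mouse: Bystander: blue and black computer mouse, 98 x 58 x 31 mm, loose on the table; origin under its centre.
- oil: Bystander: small amber bottle, 32 mm across, 70 mm high, loose on the table right of the cabinet; origin under its centre.
- canister: Bystander: black objective canister, 41 mm across, 62 mm high, loose on the table left of the cabinet; origin under its centre.

How it is judged (in metres and radians):
On the way, in this order (a step that is already met when the one before it is completed fails the run):
1. the door has been lifted clear of the grooved stand (height (world z) of door above 0.055 m), for 0.1 s.
2. the door, standing open by more than about 17 degrees, hangs with both knuckles fully down on their pins (x of knuckle_low in the frame of cabinet between -0.096 and -0.082 m and y of knuckle_low in the frame of cabinet between -0.119 and -0.105 m and z of knuckle_low in the frame of cabinet between 0.036 and 0.043 m and x of knuckle_high in the frame of cabinet between -0.096 and -0.082 m and y of knuckle_high in the frame of cabinet between -0.119 and -0.105 m and z of knuckle_high in the frame of cabinet between 0.131 and 0.138 m and angle between the y axis of door and the y axis of cabinet, either way round above 0.3 rad), for 0.2 s.
At the end, for the whole second after the job is handed in: The door hangs on both pins, each knuckle within 7 mm (x and y) of its disc's centre and its underside within 3 mm above the disc's face, and is shut: its free edge within 7 mm of lying on the stops, at rest and let go; tray, mouse, bottle and canister upright (x of knuckle_low in the frame of cabinet between -0.096 and -0.082 m and y of knuckle_low in the frame of cabinet between -0.119 and -0.105 m and z of knuckle_low in the frame of cabinet between 0.036 and 0.043 m and x of knuckle_high in the frame of cabinet between -0.096 and -0.082 m and y of knuckle_high in the frame of cabinet between -0.119 and -0.105 m and z of knuckle_high in the frame of cabinet between 0.131 and 0.138 m and x of door_free in the frame of cabinet above -0.095 m and linear speed of door below 0.01 m/s and angular speed of door below 0.05 rad/s and contact force between door and the fingers below 0.1 N and angle between each of tray, mouse, oil, canister's own z axis and vertical below 0.2 rad); the robot touches nothing.
It fails at once if the door presses on the cabinet or its hinge with more than 25 N (contact force between door and cabinet above 25 N).
It fails at once if the arm pushes the cabinet with more than 25 N (contact force between the arm and cabinet above 25 N).
It fails at once if the tray, mouse, bottle or canister is shifted by more than 20 mm (distance of any of tray, mouse, oil, canister from where it was at the start of the episode above 0.02 m).
It also fails if it takes over 72 s, if anything falls off the work surface, if the arm or the gripper's body presses on something with over 40 N, if the wrist force passes 120 N, or if a joint passes its speed limit or range.

## Robot

A 6-joint arm with a two-finger parallel gripper is mounted at the origin on the work surface. World frame = base frame: x ahead of the robot, y to its left, z up, the work surface at z = 0. Lengths are in m, angles in degrees, forces in N, time in s.
With the tool pointing down it reaches from about 0.375 to 0.9 m from the base axis. Payload 3.1 kg.
Tool frame: the origin (TCP) lies on the centre line of the jaws, within the pads' length; the fingertips stand 17 mm ahead of it and the grasp point (between the pads) lies 2 mm behind it; z points along the fingers, y is the line along which they close (so a half turn about z gives the same grasp; the last joint's range is limited). The gripper opens to 87 mm and grips with 3 to 60 N. Pads are 19 mm wide; open, the fingers measure 117 mm over their backs; the gripper's body (75 mm by 190 mm) begins 51 mm behind the grasp point.
Start: joints at [-84.998, 30.224, 82.088, -0, 67.689, -10.227], TCP at [0.164, -0.603, 0.24] pointing down, gripper open.
Joint ranges: [-176.69, 176.69], [-43.24, 126.21], [12.49, 139.97], [-82, 262], [0, 151.66], [-163.58, 163.58]. Speed limits (degrees/s): [159.86, 159.86, 180, 180, 180, 180].

## Interface

Orientations are given as a 3x3 rotation matrix whose columns are the frame's x, y, z axes.
In Python, from rig import bot, imaging, finder gives the robot as it stands. The module is installed in compiled form; this text tells all that it offers.
- The arm moves only by the tool play_rows, never from a script. Its argument "motion" is a list that holds one entry, the list of rows, each a list of 6 numbers: the shift along the tool's x, y, z in m, then the turn, a rotation vector about the tool's x, y, z in degrees. In form: [[[dx, dy, dz, wx, wy, wz], ...]]. A call has 1 to 8 rows; each row is the pose to reach, as a shift and turn from the pose commanded when the call began, along the tool's axes at that moment; what a row does not reach only later rows make up. A row lasts 1/12 s, in which the tool goes at most 41.7 mm and 7.16 degrees, less where a joint would pass 70% of its speed; a pose out of reach is approached as far as the arm can. A call with a gripper value outside its range is refused whole. "fingers" is the finger opening in m, from 0 to 0.087, set as the call begins (left out, the last holds). The fingers move at their own pace and stop on an object; the grip force is fixed at half the most. Time passes only in rows, so rows that repeat a pose let the fingers close. It gives the time, the measured TCP pose, the force, the opening and the grip force at its end, in the units of the state.
- bot.read_state(): the state, without advancing time (a new reading comes with each control period).
- imaging.capture(name): name is "scene" or "top" or "wrist"; returns a dict with "frame" (480x640x3 uint8, red, green, blue), "camera_matrix" (3x3 intrinsics, pixels), "R" (3x3) and "t" (3): a world point X has camera coordinates R X + t. Camera axes: x right, y down, z forward; pixel columns grow to the right and rows downward; lengths in m; the calibration is good to about 2 mm. A picture is of the moment at which its call begins. There is no depth.
- bot.hand_in(): hands the job in; it is judged then, once.
Trained networks look in the newest picture that a camera, given by its name, has taken for a name from the list of things; names that differ only in an ending like _2 or _b are one class to them, and where a whole thing is asked for, a point or a joint stands for the part that bears it (a point fixed in the world has none). Each returns a list of dicts, best first, with "confidence" (0 to 1); they miss things now and then, are a little off and sometimes report something else, mostly with a low value. They report only what shows in the picture. A call takes as long as a camera call.
- finder.recognise(camera, name): "at" ([x, y, z] in m, in world coordinates, good to about 4 mm: the middle of the surface that is visible of it).
- finder.outline_of(camera, name): "pixels" (480x640 bool, what is visible of it).
The state is a dict: "time_s": time; "joint_positions": joint angles; "qvel": joint speeds; "tau": joint torques, N m; "position": TCP position; "tcp_rot": TCP orientation; "force": force on the tool from outside, world axes, zero at the start; "moment": the same for the moment, N m; "opening": opening from 0.0 (shut) to 1.0 (fully open); "grasp_force": force on a finger pad.
Only numpy, scipy, OpenCV 4.12 (cv2) and the standard library are available. Lean on these libraries where they do the work, as an engineer would, in place of code of your own. Each camera call takes 0.05 s, during which the arm holds its last target. There are 200 camera calls.

## Working session

There is one attempt and no reset: what is moved stays moved. The work goes in short steps, Python scripts to look and compute and a tool call to move; the robot and the scene stay as the last step left them, time stands still between calls to the robot, and variables do not carry over. Pictures are saved under pics/ and viewed, at most 10 in all, crops included, and the job is handed in when it is done.

Besides the shell and the picture viewer there is one more tool, called after "Call:" as name([rows], argument=value, ...), one row to a line, values as JSON. play_rows: Moves the arm, as the interface text tells. Its arguments: {"type":"object","properties":{"motion":{"type":"array"},"fingers":{"type":"number"}},"required":["motion"]}

```bash
mkdir -p pics
python3 - <<'E'
from rig import bot, imaging, finder
import cv2, numpy as np
s=bot.read_state(); print({k:np.round(v,3).tolist() for k,v in s.items()})
for c in ("scene","top","wrist"):
    d=imaging.capture(c); cv2.imwrite(f"pics/{c}0.png",d["frame"][:,:,::-1])
    print(c,np.round(d["camera_matrix"],1).tolist(),np.round(d["R"],3).tolist(),np.round(d["t"],3).tolist())
    for n in ("door","door_grip","door_free","door_knob","knuckle_low","knuckle_high","cabinet","disc_low","disc_high","stops","stand","tray","mouse","oil","canister"):
        r=finder.recognise(c,n); print(n,[(np.round(x["at"],3).tolist(),round(x["confidence"],2)) for x in r[:2]])
print(bot.read_state()["time_s"])
E
```

```text
{'time_s': 0.0, 'joint_positions': [-84.997, 30.28, 82.156, 0.0, 67.688, -10.228], 'qvel': [-0.132, -0.048, -0.001, -0.104, 0.027, -0.036], 'tau': [-0.001, -44.004, -17.659, 0.063, 0.058, -0.0], 'position': [0.164, -0.602, 0.239], 'tcp_rot': [[0.965, 0.263, -0.0], [0.263, -0.965, 0.002], [0.0, -0.002, -1.0]], 'force': [-0.076, 0.194, 0.177], 'moment': [-0.015, 0.042, -0.037], 'grasp_force': 0.0, 'opening': 1.005}
scene [[481.5, 0.0, 318.6], [0.0, 481.5, 235.4], [0.0, 0.0, 1.0]] [[0.685, 0.728, 0.0], [0.594, -0.559, -0.578], [-0.421, 0.396, -0.816]] [-0.371, -0.268, 1.229]
door [([0.578, 0.202, 0.11], 0.71)]
door_grip [([0.579, 0.197, 0.114], 0.81)]
door_free [([0.579, 0.198, 0.111], 0.7), ([0.491, 0.101, 0.02], 0.34)]
door_knob [([0.574, 0.2, 0.109], 0.74), ([0.682, -0.124, 0.192], 0.27)]
knuckle_low [([0.584, 0.199, 0.107], 0.93)]
knuckle_high [([0.578, 0.199, 0.108], 0.83), ([0.576, 0.176, 0.046], 0.24)]
cabinet [([0.681, -0.123, 0.193], 0.67), ([0.724, 0.046, 0.06], 0.19)]
disc_low [([0.685, -0.122, 0.19], 0.57)]
disc_high [([0.683, -0.122, 0.192], 0.58)]
stops [([0.681, -0.127, 0
[... 872 characters left out ...]
0.102, 0.19], 0.66)]
disc_low [([0.641, -0.104, 0.185], 0.61)]
disc_high [([0.641, -0.104, 0.191], 0.89)]
stops [([0.641, -0.11, 0.191], 0.79), ([0.554, 0.238, 0.05], 0.16)]
stand []
tray [([0.538, 0.273, 0.091], 0.7)]
mouse [([0.484, 0.108, 0.024], 0.64), ([0.71, 0.049, 0.062], 0.64)]
oil [([0.604, -0.271, 0.051], 0.67)]
canister [([0.711, 0.049, 0.067], 0.84)]
wrist [[363.0, 0.0, 320.1], [0.0, 363.0, 243.0], [0.0, 0.0, 1.0]] [[0.263, -0.965, 0.0], [-0.928, -0.252, 0.275], [-0.265, -0.073, -0.962]] [-0.626, -0.032, 0.391]
door []
door_grip []
door_free []
door_knob []
knuckle_low []
knuckle_high []
cabinet []
disc_low []
disc_high []
stops []
stand []
tray []
mouse []
oil []
canister []
2.4
```

View pictures.

View pics/scene0.png

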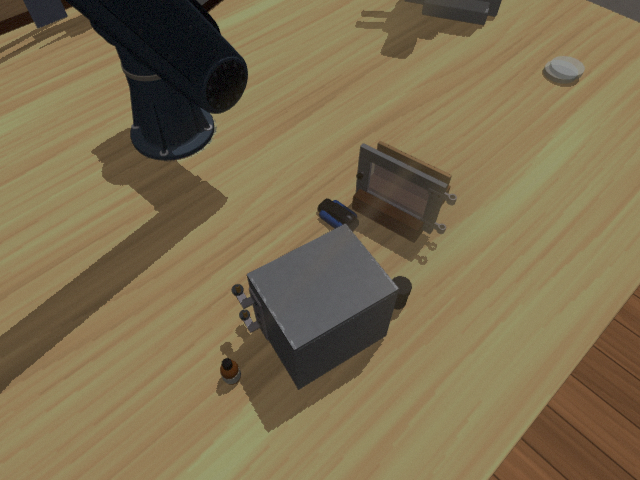

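View pics/top0.png

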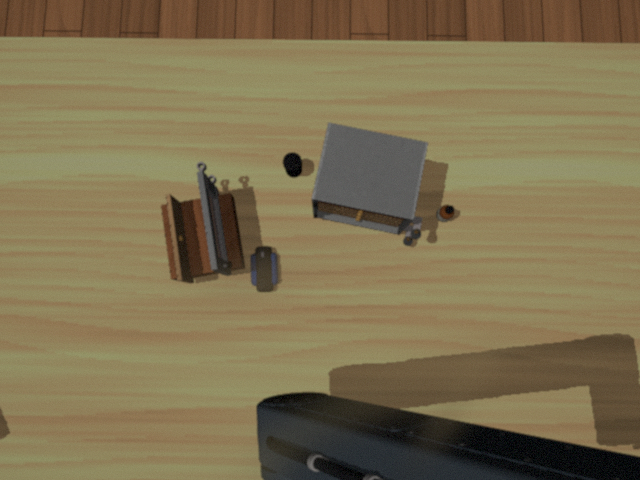

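```bash
cat > h.py <<'E'
from rig import bot, imaging, finder
import cv2, numpy as np
np.set_printoptions(precision=4,suppress=True)
def ray(d,px,z):
    "world point at height z seen at pixel"
    K,R,t=map(np.array,(d["camera_matrix"],d["R"],d["t"]))
    v=R.T@np.linalg.solve(K,[px[0],px[1],1.]); c=-R.T@t
    return c+v*(z-c[2])/v[2]
def proj(d,X):
    K,R,t=map(np.array,(d["camera_matrix"],d["R"],d["t"]))
    p=K@(R@np.array(X,float)+t); return p[:2]/p[2]
def delta(p,yaw):
    "row for world TCP p with tool pointing down, tool x at yaw deg"
    s=bot.read_state(); R=np.array(s["tcp_rot"]); a=np.radians(yaw)
    T=np.array([[np.cos(a),np.sin(a),0],[np.sin(a),-np.cos(a),0],[0,0,-1]])
    w=np.degrees(cv2.Rodrigues(R.T@T)[0].ravel())
    return np.r_[R.T@(np.array(p)-s["position"]),w]
def snap(c,name=None):
    d=imaging.capture(c)
    if name: cv2.imwrite(f"pics/{name}.png",d["frame"][:,:,::-1])
    return d
E
python3 - <<'E'
from h import *
d=snap("top"); 
for p in [(329,124),(427,141),(411,219),(313,199)]: print("cab",ray(d,p,.19))
for p in [(408,241),(416,234)]: print("pin?",ray(d,p,.15))
for p in [(201,175),(218,273)]: print("door",ray(d,p,.165))
print("kn",ray(d,(202,167),.146))
m=finder.outline_of("top","cabinet")[0]["pixels"]; ys,xs=np.nonzero(m); print(cv2.boxPoints(cv2.minAreaRect(np.c_[xs,ys].astype(np.float32))))
s=snap("scene")
for p in [(238,290),(245,315)]: print("pin sc",ray(s,p,.15))
for p in [(359,148),(450,184)]: print("door sc",ray(s,p,.165))
print("view hinge",delta([.50,-.19,.30],-14)); print("from there to stand in world")
E
```

```text
cab [ 0.7457 -0.0266  0.19  ]
cab [ 0.7148 -0.2092  0.19  ]
cab [ 0.567  -0.1776  0.19  ]
cab [0.6019 0.001  0.19  ]
pin? [ 0.5323 -0.1783  0.15  ]
pin? [ 0.5458 -0.1935  0.15  ]
door [0.6513 0.2146 0.165 ]
door [0.466  0.1742 0.165 ]
kn [0.6725 0.2181 0.146 ]
[[304.4059 222.0594]
 [327.6238 119.2376]
 [440.1753 144.6525]
 [416.9575 247.4743]]
pin sc [ 0.5603 -0.1995  0.15  ]
pin sc [ 0.6038 -0.2192  0.15  ]
door sc [0.4784 0.1703 0.165 ]
door sc [0.6619 0.2263 0.165 ]
view hinge [ 0.4325 -0.3103 -0.0605  0.001  -0.0013 29.2286]
from there to stand in world
```

Call:
play_rows([
  [[0.42, -0.31, -0.04, 0, 0, 26], [0.42, -0.31, -0.04, 0, 0, 26], [0.42, -0.31, -0.04, 0, 0, 26], [0.42, -0.31, -0.04, 0, 0, 26], [0.42, -0.31, -0.04, 0, 0, 26], [0.42, -0.31, -0.04, 0, 0, 26], [0.42, -0.31, -0.04, 0, 0, 26], [0.42, -0.31, -0.04, 0, 0, 26]],
])

```text
time_s: 3.22
position: [0.3713, -0.3407, 0.2654]
tcp_rot: [[0.982, -0.187, 0.0], [-0.187, -0.982, -0.0], [0.0, 0.0, -1.0]]
force: [0.7, -1.2, 0.6]
opening: 1.0
grasp_force: 0.0
```

Run:
```python
from h import *
s=bot.read_state();print(s["time_s"],s["position"],s["tcp_rot"]); print(delta([.5,-.185,.27],-11))
```

```text
3.2167 [ 0.3713 -0.3407  0.2654] [[ 0.9823 -0.1873  0.0004]
 [-0.1873 -0.9823 -0.0004]
 [ 0.0005  0.0003 -1.    ]]
[ 0.0973 -0.177  -0.0046  0.0195 -0.0259  0.2035]
```

Call:
play_rows([
  [[0.1, -0.17, -0.005, 0, 0, 0], [0.1, -0.17, -0.005, 0, 0, 0], [0.1, -0.17, -0.005, 0, 0, 0], [0.1, -0.17, -0.005, 0, 0, 0], [0.1, -0.17, -0.005, 0, 0, 0], [0.1, -0.17, -0.005, 0, 0, 0], [0.1, -0.17, -0.005, 0, 0, 0]],
])

```text
time_s: 3.8
position: [0.5012, -0.1926, 0.2701]
tcp_rot: [[0.983, -0.183, 0.0], [-0.183, -0.983, -0.0], [0.0, 0.0, -1.0]]
force: [-0.7, 0.0, 0.4]
opening: 1.002
grasp_force: 0.0
```

Run:
```python
from h import *
d=snap("wrist","w1"); np.savez("w1.npz",**d)
s=bot.read_state();print(s["time_s"],s["position"]); print(proj(d,[.548,-.196,.135]))
print(delta([.53,.19,.33],13))
```

```text
3.85 [ 0.5004 -0.1937  0.27  ]
[312.7005 179.6704]
[ -0.0419  -0.3825  -0.0602   0.0268   0.0273 -23.6648]
```

View pics/w1.png

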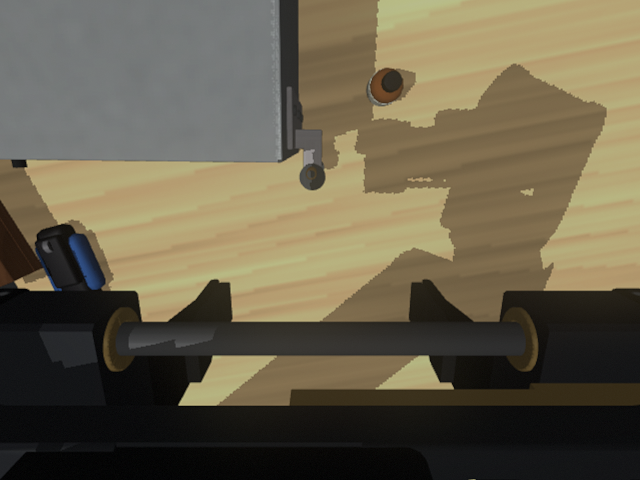

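Run:
```python
import cv2
i=cv2.imread("pics/w1.png")[120:210,260:350]
cv2.imwrite("pics/w1c.png",cv2.resize(cv2.convertScaleAbs(i,alpha=1.6,beta=10),None,fx=6.66,fy=6.66,interpolation=cv2.INTER_CUBIC))
```

```text
(no output)
```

View pics/w1c.png

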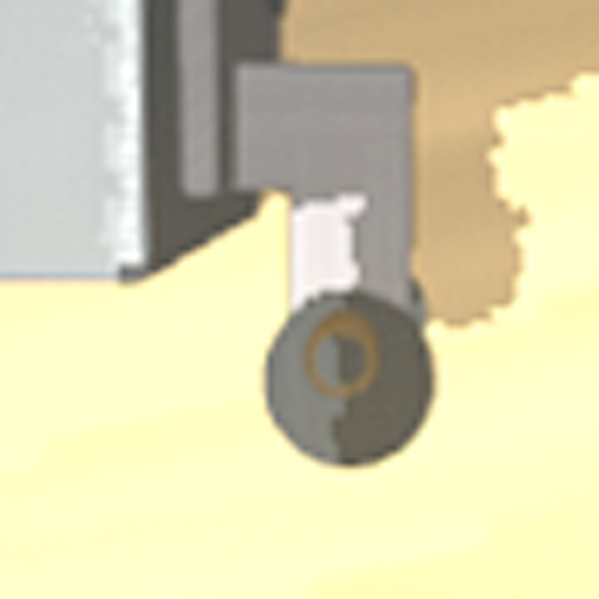

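Call:
play_rows([
  [[-0.04, -0.38, -0.06, 0, 0, -23.5], [-0.04, -0.38, -0.06, 0, 0, -23.5], [-0.04, -0.38, -0.06, 0, 0, -23.5], [-0.04, -0.38, -0.06, 0, 0, -23.5], [-0.04, -0.38, -0.06, 0, 0, -23.5], [-0.04, -0.38, -0.06, 0, 0, -23.5], [-0.04, -0.38, -0.06, 0, 0, -23.5], [-0.04, -0.38, -0.06, 0, 0, -23.5]],
])

```text
time_s: 4.52
position: [0.5275, 0.1341, 0.3222]
tcp_rot: [[0.976, 0.217, -0.0], [0.217, -0.976, -0.001], [-0.0, 0.001, -1.0]]
force: [0.1, -0.6, -0.2]
opening: 0.996
grasp_force: 0.0
```

Call:
play_rows([
  [[-0.01, -0.085, 0, 0, 0, 0], [-0.01, -0.085, 0, 0, 0, 0], [-0.01, -0.085, 0, 0, 0, 0], [-0.01, -0.085, 0, 0, 0, 0]],
])

```text
time_s: 4.85
position: [0.4984, 0.2153, 0.3217]
tcp_rot: [[0.975, 0.223, -0.0], [0.223, -0.975, -0.001], [-0.001, 0.001, -1.0]]
force: [-0.1, -0.3, 0.2]
opening: 0.998
grasp_force: 0.0
```

Run:
```python
from h import *
d=snap("wrist","w2"); np.savez("w2.npz",**d)
s=bot.read_state();print(s["time_s"],s["position"],s["tcp_rot"][0])
```

```text
4.9 [0.4992 0.2139 0.3217] [0.9754 0.2205 0.    ]
```

View pics/w2.png

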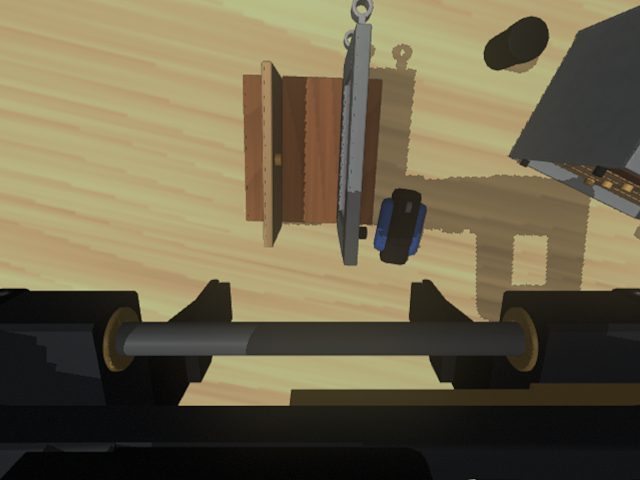

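Run:
```python
from h import *
d=np.load("w1.npz"); 
disc=ray(d,(312.4,177.1),.135); pin=ray(d,(311.2,173.8),.153); print("disc",disc,"pin",pin,"off",pin-disc,np.linalg.norm((pin-disc)[:2]))
a,b=ray(d,(20,158.5),.19),ray(d,(279,161),.19); v=a-b; print("cab yaw",np.degrees(np.arctan2(-v[0],v[1])))
e=np.load("w2.npz")
for z in (.155,.165,.175):
    p,q=ray(e,(363.5,25),z),ray(e,(350.5,264.5),z); v=p-q; print(z,p,q,(p+q)/2,np.linalg.norm(v),np.degrees(np.arctan2(v[1],v[0])))
i=cv2.imread("pics/w2.png")[0:290,320:400]
cv2.imwrite("pics/w2c.png",cv2.resize(np.hstack([i[:100],i[180:280]]),None,fx=5,fy=5,interpolation=cv2.INTER_CUBIC))
```

```text
disc [ 0.55   -0.1961  0.135 ] pin [ 0.5541 -0.1964  0.153 ] off [ 0.0041 -0.0003  0.018 ] 0.004127722835134902
cab yaw -11.089781850616
0.155 [0.6617 0.2178 0.155 ] [0.4721 0.1801 0.155 ] [0.5669 0.1989 0.155 ] 0.19332656741851897 11.237498053699966
0.165 [0.6589 0.2182 0.165 ] [0.4754 0.1817 0.165 ] [0.5671 0.2    0.165 ] 0.187127500438004 11.237498053699973
0.175 [0.656  0.2186 0.175 ] [0.4786 0.1834 0.175 ] [0.5673 0.201  0.175 ] 0.18092843345748916 11.237498053699968
```

View pics/w2c.png

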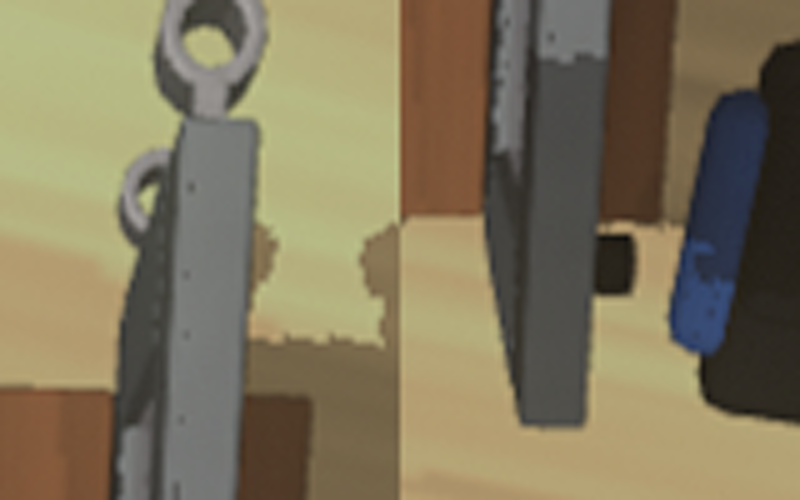

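Run:
```python
from h import *
print(delta([.567,.2,.155],11.24))
```

```text
[0.0631 0.0284 0.1667 0.0623 0.0116 1.5008]
```

Call:
play_rows([
  [[0.063, 0.0285, 0.04, 0, 0, 1.5], [0.063, 0.0285, 0.08, 0, 0, 1.5], [0.063, 0.0285, 0.115, 0, 0, 1.5], [0.063, 0.0285, 0.135, 0, 0, 1.5], [0.063, 0.0285, 0.155, 0, 0, 1.5], [0.063, 0.0285, 0.167, 0, 0, 1.5], [0.063, 0.0285, 0.167, 0, 0, 1.5], [0.063, 0.0285, 0.167, 0, 0, 1.5]],
])

```text
time_s: 5.57
position: [0.5676, 0.1983, 0.1541]
tcp_rot: [[0.982, 0.191, -0.002], [0.191, -0.982, -0.001], [-0.002, 0.0, -1.0]]
force: [0.9, 0.3, 0.4]
opening: 0.998
grasp_force: 0.0
```

Call:
play_rows([
  [[0, 0, 0, 0, 0, 0], [0, 0, 0, 0, 0, 0], [0, 0, 0, 0, 0, 0], [0, 0, 0, 0, 0, 0], [0, 0, 0, 0, 0, 0], [0, 0, 0, 0, 0, 0], [0, 0, 0, 0, 0, 0], [0, 0, 0, 0, 0, 0]],
], fingers=0.0)

```text
time_s: 6.23
position: [0.5669, 0.2011, 0.1548]
tcp_rot: [[0.981, 0.195, 0.0], [0.195, -0.981, -0.0], [0.0, 0.0, -1.0]]
force: [1.0, -0.2, -0.4]
opening: 0.478
grasp_force: 0.0
```

Call:
play_rows([
  [[0, 0, 0, 0, 0, 0], [0, 0, 0, 0, 0, 0], [0, 0, 0, 0, 0, 0], [0, 0, 0, 0, 0, 0], [0, 0, 0, 0, 0, 0], [0, 0, 0, 0, 0, 0], [0, 0, 0, 0, 0, 0], [0, 0, 0, 0, 0, 0]],
])

```text
time_s: 6.9
position: [0.567, 0.2009, 0.1547]
tcp_rot: [[0.981, 0.195, -0.0], [0.195, -0.981, 0.0], [-0.0, -0.0, -1.0]]
force: [-0.2, 0.7, -0.1]
opening: 0.137
grasp_force: 30.0
```

Run:
```python
from h import *
s=bot.read_state(); print({k:np.round(v,3).tolist() for k,v in s.items()})
```

```text
{'time_s': 6.9, 'joint_positions': [8.878, 34.478, 89.994, 0.001, 55.528, 87.652], 'qvel': [0.002, 0.007, 0.006, -0.035, 0.052, 0.061], 'tau': [0.117, -44.25, -14.496, 0.037, -0.05, -0.046], 'position': [0.567, 0.201, 0.155], 'tcp_rot': [[0.981, 0.195, -0.0], [0.195, -0.981, 0.0], [-0.0, -0.0, -1.0]], 'force': [-0.217, 0.684, -0.096], 'moment': [-0.04, -0.037, -0.039], 'grasp_force': 29.999, 'opening': 0.137}
```

Call:
play_rows([
  [[0, 0, -0.012, 0, 0, 0], [0, 0, -0.03, 0, 0, 0], [0, 0, -0.055, 0, 0, 0], [0, 0, -0.08, 0, 0, 0], [-0.01, 0, -0.085, 0, 0, 0], [-0.03, 0, -0.085, 0, 0, 0], [-0.06, 0, -0.085, 0, 0, 0], [-0.09, 0, -0.085, 0, 0, 0]],
])

```text
time_s: 7.57
position: [0.4763, 0.1829, 0.2385]
tcp_rot: [[0.981, 0.195, -0.002], [0.195, -0.981, -0.0], [-0.002, -0.0, -1.0]]
force: [-0.1, -0.1, -2.8]
opening: 0.133
grasp_force: 30.0
```

Run:
```python
from h import *
s=bot.read_state(); print(s["force"],s["moment"])
print(delta([.415,.1,.24],0)); print(delta([.4098,-.1681,.21],-11.09))
```

```text
[-0.0785 -0.1172 -2.8397] [-0.0455  0.0542  0.0162]
[-0.0763  0.0694 -0.0013  0.008   0.1389 11.2301]
[-0.1336  0.3313  0.0288  0.0215  0.1381 22.3201]
```

Call:
play_rows([
  [[-0.04, 0.015, 0, 0, 0, 3], [-0.07, 0.04, 0, 0, 0, 7], [-0.085, 0.075, 0, 0, 0, 11], [-0.095, 0.112, 0, 0, 0, 15], [-0.105, 0.15, 0, 0, 0, 19], [-0.113, 0.19, 0, 0, 0, 22.3], [-0.12, 0.23, 0, 0, 0, 22.3], [-0.127, 0.268, 0.01, 0, 0, 22.3]],
])

```text
time_s: 8.23
position: [0.4057, -0.106, 0.2301]
tcp_rot: [[0.981, -0.192, 0.002], [-0.192, -0.981, -0.001], [0.002, 0.001, -1.0]]
force: [1.6, 0.1, -2.4]
opening: 0.138
grasp_force: 30.0
```

Run:
```python
from h import *
print(delta([.4098,-.1681,.19],-11.09))
```

```text
[ 0.0159  0.0601  0.0402  0.0427 -0.1342  0.007 ]
```

Call:
play_rows([
  [[0.004, 0.02, 0.01, 0, 0, 0], [0.01, 0.045, 0.025, 0, 0, 0], [0.014, 0.055, 0.035, 0, 0, 0], [0.016, 0.06, 0.04, 0, 0, 0], [0.016, 0.06, 0.04, 0, 0, 0], [0.016, 0.06, 0.04, 0, 0, 0], [0.016, 0.06, 0.04, 0, 0, 0]],
])

```text
time_s: 8.82
position: [0.4101, -0.1647, 0.1899]
tcp_rot: [[0.982, -0.191, -0.001], [-0.191, -0.982, 0.001], [-0.001, -0.001, -1.0]]
force: [-0.0, 0.7, -2.5]
opening: 0.135
grasp_force: 30.0
```

Run:
```python
from h import *
d=snap("wrist","w3"); np.savez("w3.npz",**d)
s=bot.read_state();print(s["time_s"],s["position"],s["tcp_rot"],s["force"],s["moment"])
p=np.array([.5541,-.1964,.153]); print("pin px",proj(d,p)); k=np.array(s["position"])+np.array(s["tcp_rot"])@[.112,0,.009]; print("kn px",proj(d,k),k)
i=cv2.imread("pics/w3.png"); c=proj(d,p); x,y=int(c[0])-50,max(0,int(c[1])-35); print(x,y)
cv2.imwrite("pics/w3c.png",cv2.resize(cv2.convertScaleAbs(i[y:y+100,x:x+110],alpha=1.4),None,fx=6,fy=6,interpolation=cv2.INTER_CUBIC))
```

```text
8.8667 [ 0.4104 -0.1648  0.1901] [[ 0.9817 -0.1903  0.0001]
 [-0.1903 -0.9817  0.0003]
 [ 0.     -0.0003 -1.    ]] [ 0.277  -0.6883 -2.4871] [ 0.0901 -0.0081  0.0127]
pin px [328.0317 -33.2708]
kn px [319.2588  41.0672] [ 0.5203 -0.1861  0.1811]
278 0
```

View pics/w3c.png

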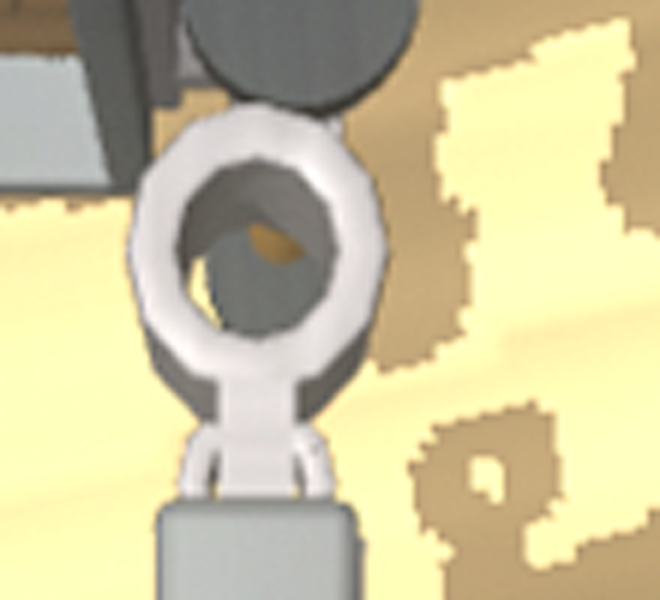

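Run:
```python
from h import *
d=np.load("w3.npz")
u=np.array([.9817,-.1903,0]); v=np.array([.1903,.9817,0]); pin=np.array([.5541,-.1964,.153]); disc=np.array([.550,-.1961,.135])
print("disc px",proj(d,disc), proj(d,disc-.01*u), "left/right",proj(d,disc+.01*v),proj(d,disc-.01*v))
k=ray(d,(321,41.3),.181); print("kn",k, "to pin u,v",(pin-k)@u,(pin-k)@v)
# low pin as predicted, seen in the bore
print("low pin top",proj(d,pin-[0,0,.095]), "in crop",(proj(d,pin-[0,0,.095])-[278,0])*6)
print("low disc edge near crop",(proj(d,disc-[0,0,.095]-.01*u)-[278,0])*6)
e=ray(d,(278+258/6,84.0),.2); 
for n,px in (("kn",(321,41.3)),("edge far",(278+256/6,500/6+.5))): print(n,ray(d,px,.2))
```

```text
disc px [328.2421  -6.1481] [328.1233  17.4827] left/right [307.3739  -6.1334] [349.1123  -6.1628]
kn [ 0.5201 -0.1867  0.181 ] to pin u,v 0.03517615765942441 -0.003043647302900919
low pin top [325.2223  30.5071] in crop [283.3339 183.0426]
low disc edge near crop [285.0281 353.5579]
kn [ 0.5158 -0.1859  0.2   ]
edge far [ 0.5029 -0.1832  0.2   ]
```

Call:
play_rows([
  [[0.01, 0.001, 0, 0, 0, 0], [0.022, 0.002, 0, 0, 0, 0], [0.032, 0.003, 0, 0, 0, 0], [0.0352, 0.003, 0.003, 0, 0, 0], [0.0352, 0.003, 0.006, 0, 0, 0], [0.0352, 0.003, 0.008, 0, 0, 0], [0.0352, 0.003, 0.008, 0, 0, 0], [0.0352, 0.003, 0.008, 0, 0, 0]],
])

```text
time_s: 9.53
position: [0.4439, -0.1755, 0.1814]
tcp_rot: [[0.981, -0.192, -0.001], [-0.192, -0.981, 0.001], [-0.001, -0.001, -1.0]]
force: [-0.3, -0.5, -2.5]
opening: 0.136
grasp_force: 30.0
```

Run:
```python
from h import *
d=snap("wrist","w4"); np.savez("w4.npz",**d)
s=bot.read_state();print(s["time_s"],s["position"],s["tcp_rot"],s["force"],s["moment"])
pin=np.array([.5541,-.1964,.153])
print("pin crop",(proj(d,pin)-[278,0])*6,"kn if centred",(proj(d,pin+[0,0,.02])-[278,0])*6,(proj(d,pin-[0,0,.095])-[278,0])*6)
i=cv2.imread("pics/w4.png")
cv2.imwrite("pics/w4c.png",cv2.resize(cv2.convertScaleAbs(i[0:100,278:388],alpha=1.4),None,fx=6,fy=6,interpolation=cv2.INTER_CUBIC))
```

```text
9.5833 [ 0.4441 -0.1757  0.1816] [[ 0.9814 -0.1922 -0.0004]
 [-0.1922 -0.9814  0.0004]
 [-0.0005 -0.0003 -1.    ]] [ 0.6959 -0.273  -2.3956] [ 0.0723  0.041  -0.007 ]
pin crop [238.8661 318.4355] kn if centred [236.7209 246.4916] [244.5192 508.0193]
```

View pics/w4c.png

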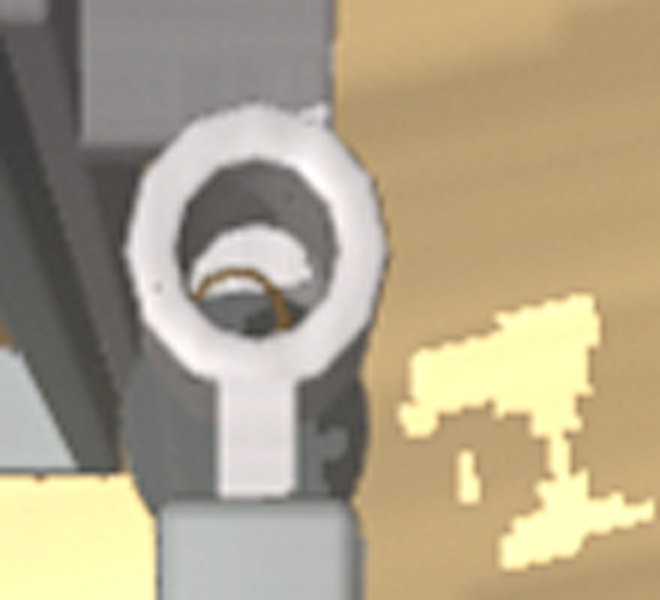

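Call:
play_rows([
  [[0, -0.0007, 0, 0, 0, 0], [0, -0.0013, 0, 0, 0, 0], [0, -0.0013, 0.001, 0, 0, 0], [0, -0.0013, 0.002, 0, 0, 0], [0, -0.0013, 0.003, 0, 0, 0], [0, -0.0013, 0.0035, 0, 0, 0], [0, -0.0013, 0.004, 0, 0, 0], [0, -0.0013, 0.004, 0, 0, 0]],
])

```text
time_s: 10.25
position: [0.4446, -0.1746, 0.1776]
tcp_rot: [[0.981, -0.192, -0.0], [-0.192, -0.981, 0.0], [-0.0, -0.0, -1.0]]
force: [0.6, 0.0, -3.1]
opening: 0.132
grasp_force: 30.0
```

Call:
play_rows([
  [[0, 0, 0.0003, 0, 0, 0], [0, 0, 0.0006, 0, 0, 0], [0, 0, 0.0009, 0, 0, 0], [0, 0, 0.0012, 0, 0, 0], [0, 0, 0.0012, 0, 0, 0]],
])

```text
time_s: 10.67
position: [0.4447, -0.1746, 0.1765]
tcp_rot: [[0.981, -0.192, -0.0], [-0.192, -0.981, 0.0], [-0.0, -0.0, -1.0]]
force: [0.1, -0.2, -3.3]
opening: 0.135
grasp_force: 30.0
```

Run:
```python
from h import *
s=bot.read_state();print(s["time_s"],s["position"],s["force"],s["moment"])
d=snap("wrist","w5"); s=bot.read_state();print(s["time_s"],s["position"],s["force"],s["moment"])
```

```text
10.6667 [ 0.4447 -0.1746  0.1765] [ 0.0677 -0.1511 -3.3191] [ 0.0464 -0.0077  0.0145]
10.7167 [ 0.4447 -0.1746  0.1765] [ 0.0322  0.03   -2.3677] [0.0829 0.0341 0.0358]
```

Call:
play_rows([
  [[0, 0, 0.0004, 0, 0, 0], [0, 0, 0.0008, 0, 0, 0], [0, 0, 0.0012, 0, 0, 0], [0, 0, 0.0016, 0, 0, 0], [0, 0, 0.002, 0, 0, 0]],
])

```text
time_s: 11.13
position: [0.4447, -0.1746, 0.1745]
tcp_rot: [[0.981, -0.192, -0.0], [-0.192, -0.981, 0.0], [-0.0, -0.0, -1.0]]
force: [0.8, 0.2, -3.0]
opening: 0.14
grasp_force: 30.0
```

Call:
play_rows([
  [[0, 0, 0.0004, 0, 0, 0], [0, 0, 0.0008, 0, 0, 0], [0, 0, 0.0012, 0, 0, 0], [0, 0, 0.0016, 0, 0, 0], [0, 0, 0.002, 0, 0, 0]],
])

```text
time_s: 11.55
position: [0.4447, -0.1746, 0.1725]
tcp_rot: [[0.981, -0.192, -0.0], [-0.192, -0.981, -0.0], [-0.0, 0.0, -1.0]]
force: [0.2, 0.1, -2.8]
opening: 0.135
grasp_force: 30.0
```

Call:
play_rows([
  [[0, 0, 0.0006, 0, 0, 0], [0, 0, 0.0012, 0, 0, 0], [0, 0, 0.0018, 0, 0, 0], [0, 0, 0.0024, 0, 0, 0], [0, 0, 0.003, 0, 0, 0], [0, 0, 0.0036, 0, 0, 0], [0, 0, 0.004, 0, 0, 0]],
])

```text
time_s: 12.13
position: [0.4447, -0.1745, 0.1684]
tcp_rot: [[0.981, -0.192, -0.0], [-0.192, -0.981, 0.0], [-0.0, -0.0, -1.0]]
force: [-0.4, 0.5, -3.2]
opening: 0.132
grasp_force: 30.0
```

Run:
```python
from h import *
d=snap("wrist","w5"); s=bot.read_state();print(s["time_s"],s["position"],s["force"],s["moment"])
i=cv2.imread("pics/w5.png")
cv2.imwrite("pics/w5c.png",cv2.resize(cv2.convertScaleAbs(i[0:100,278:388],alpha=1.4),None,fx=6,fy=6,interpolation=cv2.INTER_CUBIC))
```

```text
12.1833 [ 0.4446 -0.1746  0.1684] [-0.6278  0.0473 -2.5033] [ 0.0242  0.0169 -0.0075]
```

View pics/w5c.png

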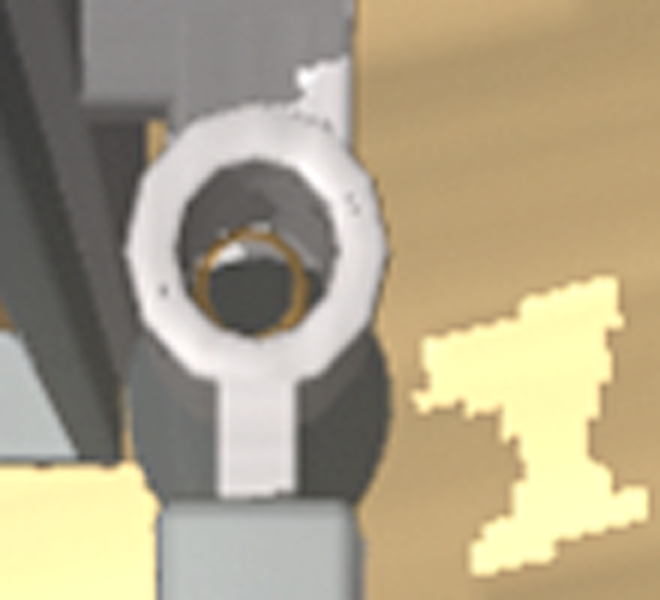

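Call:
play_rows([
  [[0, -0.0001, 0.0008, 0, 0, 0], [0, -0.0002, 0.0016, 0, 0, 0], [0, -0.0003, 0.0024, 0, 0, 0], [0, -0.0003, 0.0032, 0, 0, 0], [0, -0.0003, 0.004, 0, 0, 0], [0, -0.0003, 0.0048, 0, 0, 0], [0, -0.0003, 0.0054, 0, 0, 0], [0, -0.0003, 0.006, 0, 0, 0]],
])

```text
time_s: 12.85
position: [0.4448, -0.1743, 0.1624]
tcp_rot: [[0.981, -0.192, -0.0], [-0.192, -0.981, 0.0], [-0.0, -0.0, -1.0]]
force: [0.2, -0.5, -1.8]
opening: 0.14
grasp_force: 30.0
```

Call:
play_rows([
  [[0, 0, 0.0004, 0, 0, 0], [0, 0, 0.0008, 0, 0, 0], [0, 0, 0.0012, 0, 0, 0]],
])

```text
time_s: 13.1
position: [0.4448, -0.1743, 0.1613]
tcp_rot: [[0.981, -0.192, 0.0], [-0.192, -0.981, -0.0], [0.0, 0.0, -1.0]]
force: [0.5, -0.2, -0.8]
opening: 0.135
grasp_force: 30.0
```

Call:
play_rows([
  [[0, 0, 0.0002, 0, 0, 0], [0, 0, 0.0004, 0, 0, 0], [0, 0, 0.0006, 0, 0, 0]],
])

```text
time_s: 13.35
position: [0.4448, -0.1743, 0.1607]
tcp_rot: [[0.981, -0.192, 0.0], [-0.192, -0.981, -0.0], [0.0, 0.0, -1.0]]
force: [-1.0, -0.0, -2.7]
opening: 0.137
grasp_force: 30.0
```

Call:
play_rows([
  [[0, 0, 0.0002, 0, 0, 0], [0, 0, 0.0004, 0, 0, 0], [0, 0, 0.0006, 0, 0, 0], [0, 0, 0.0006, 0, 0, 0]],
])

```text
time_s: 13.68
position: [0.4447, -0.1743, 0.1601]
tcp_rot: [[0.981, -0.192, -0.0], [-0.192, -0.981, 0.0], [-0.0, -0.0, -1.0]]
force: [-0.0, -0.6, -2.6]
opening: 0.137
grasp_force: 30.0
```

Call:
play_rows([
  [[0, 0, 0.0001, 0, 0, 0], [0, 0, 0.0002, 0, 0, 0], [0, 0, 0.0003, 0, 0, 0], [0, 0, 0.0003, 0, 0, 0]],
])

```text
time_s: 14.02
position: [0.4448, -0.1743, 0.1598]
tcp_rot: [[0.981, -0.192, 0.0], [-0.192, -0.981, -0.0], [0.0, 0.0, -1.0]]
force: [0.4, 0.4, -3.4]
opening: 0.132
grasp_force: 30.0
```

Call:
play_rows([
  [[0, 0, 0.0001, 0, 0, 0], [0, 0, 0.0003, 0, 0, 0], [0, 0, 0.0004, 0, 0, 0], [0, 0, 0.0004, 0, 0, 0]],
])

```text
time_s: 14.35
position: [0.4448, -0.1743, 0.1595]
tcp_rot: [[0.981, -0.192, 0.0], [-0.192, -0.981, -0.0], [0.0, 0.0, -1.0]]
force: [-0.9, 0.0, -1.8]
opening: 0.134
grasp_force: 30.0
```

Call:
play_rows([
  [[0, 0, 0.0001, 0, 0, 0], [0, 0, 0.0003, 0, 0, 0], [0, 0, 0.0004, 0, 0, 0], [0, 0, 0.0004, 0, 0, 0]],
])

```text
time_s: 14.68
position: [0.4447, -0.1743, 0.1593]
tcp_rot: [[0.981, -0.192, 0.0], [-0.192, -0.981, -0.0], [0.0, 0.0, -1.0]]
force: [-1.6, -0.2, 1.9]
opening: 0.133
grasp_force: 30.0
```

Call:
play_rows([
  [[0, 0, 0, 0, 0, 0], [0, 0, 0, 0, 0, 0], [0, 0, 0, 0, 0, 0], [0, 0, 0, 0, 0, 0], [0, 0, 0, 0, 0, 0]],
], fingers=0.04)

```text
time_s: 15.1
position: [0.4449, -0.1744, 0.159]
tcp_rot: [[0.981, -0.192, 0.0], [-0.192, -0.981, -0.0], [0.0, 0.0, -1.0]]
force: [0.5, -0.1, 0.7]
opening: 0.413
grasp_force: 0.0
```

Call:
play_rows([
  [[0, 0, -0.005, 0, 0, 0], [0, 0, -0.02, 0, 0, 0], [0, 0, -0.045, 0, 0, 0], [0, 0, -0.065, 0, 0, 0], [0, 0, -0.065, 0, 0, 0]],
])

```text
time_s: 15.52
position: [0.447, -0.1757, 0.2278]
tcp_rot: [[0.981, -0.192, 0.007], [-0.192, -0.981, -0.005], [0.008, 0.003, -1.0]]
force: [-0.6, 0.0, 0.0]
opening: 0.46
grasp_force: 0.0
```

Run:
```python
from h import *
s=bot.read_state();print(s["time_s"],s["position"],s["force"],s["opening"])
d=snap("wrist","w6");np.savez("w6.npz",**d)
pin=np.array([.5541,-.1964,0]); u=np.array([.9813,-.1922,0]); n=np.array([.1922,.9813,0])
k=lambda x,y:pin-u*.112+(-u)*y+n*x   # door frame (open 90): y=-u, x=n
for nm,z in (("home",.17),("high",.188)):
    print(nm,[proj(d,k(0,y)+[0,0,z]).round(1).tolist() for y in (-95,0,95) for y in (y/1000,)], proj(d,pin+[0,0,z-.019]))
i=cv2.imread("pics/w6.png"); cv2.imwrite("pics/w6c.png",i[:360])
```

```text
15.5167 [ 0.447  -0.1757  0.2278] [-0.5814  0.035   0.0245] 0.4602513932071821
home [[318.6, 109.2], [318.8, 277.9], [318.9, 411.4]] [318.6271  80.245 ]
high [[318.6, 105.9], [318.7, 289.7], [318.9, 432.1]] [318.601   74.5093]
```

View pics/w6c.png

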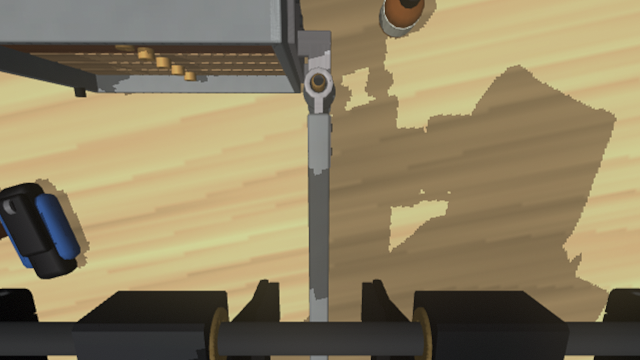

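Call:
play_rows([
  [[-0.02, 0.02, 0, 0, 0, 0], [-0.041, 0.045, 0, 0, 0, 0], [-0.041, 0.045, 0, 0, 0, 0], [-0.041, 0.045, 0, 0, 0, 0], [-0.041, 0.045, 0, 0, 0, 0], [-0.041, 0.045, 0, 0, 0, 0], [-0.041, 0.045, 0, 0, 0, 0]],
], fingers=0.0)

```text
time_s: 16.15
position: [0.3964, -0.2101, 0.2237]
tcp_rot: [[0.982, -0.191, -0.0], [-0.191, -0.982, 0.0], [-0.0, -0.0, -1.0]]
force: [-0.2, -0.2, -0.9]
opening: 0.04
grasp_force: 0.0
```

Call:
play_rows([
  [[0, 0, 0.02, 0, 0, 0], [0, 0, 0.045, 0, 0, 0], [0, 0, 0.06, 0, 0, 0], [0, 0, 0.063, 0, 0, 0], [0, 0, 0.063, 0, 0, 0]],
])

```text
time_s: 16.57
position: [0.3958, -0.2097, 0.1601]
tcp_rot: [[0.982, -0.191, -0.002], [-0.191, -0.982, 0.002], [-0.002, -0.001, -1.0]]
force: [0.9, 0.7, 0.2]
opening: 0.004
grasp_force: 0.0
```

Run:
```python
from h import *
s=bot.read_state();print(s["time_s"],s["position"],s["force"],s["opening"])
R=np.array(s["tcp_rot"]);H=np.array([.5541,-.1964]);u=np.array([.9813,-.1922]);n=np.array([.1922,.9813])
def C(f):
    f=np.radians(f);d=.006+.0095*np.cos(f)+.015*np.sin(f);r=.15
    return np.array([-r*np.sin(f)-d*np.cos(f), -(r*np.cos(f)-d*np.sin(f))])  # tool x, tool y rel H
p=np.array(s["position"])[:2]-H; cur=np.array([p@u,-(p@n)]); print(cur)
prev=cur
for a in range(90,0,-24):
    fs=[f for f in np.arange(a,a-24,-3)]; print(a,[(C(f)-prev).round(3).tolist() for f in fs]); prev=C(fs[-1])
print((C(0)-prev))
```

```text
16.5667 [ 0.3958 -0.2097  0.1601] [0.9046 0.6621 0.1745] 0.003716505809678011
[-0.1528  0.0435]
90 [[0.003, -0.022], [0.002, -0.03], [0.001, -0.037], [0.001, -0.045], [0.001, -0.053], [0.002, -0.06], [0.003, -0.068], [0.004, -0.075]]
66 [[0.002, -0.008], [0.004, -0.015], [0.007, -0.023], [0.01, -0.03], [0.013, -0.037], [0.017, -0.044], [0.021, -0.051], [0.026, -0.058]]
42 [[0.005, -0.006], [0.01, -0.013], [0.016, -0.019], [0.022, -0.024], [0.029, -0.029], [0.036, -0.034], [0.043, -0.039], [0.05, -0.043]]
18 [[0.008, -0.004], [0.015, -0.007], [0.023, -0.01], [0.032, -0.013], [0.04, -0.015], [0.049, -0.016], [0.057, -0.017], [0.066, -0.018]]
[-0.0087  0.0006]
```

Call:
play_rows([
  [[0.003, -0.014, 0, 0, 0, 0], [0.003, -0.022, 0, 0, 0, 0], [0.002, -0.03, 0, 0, 0, 0], [0.001, -0.037, 0, 0, 0, 0], [0.001, -0.045, 0, 0, 0, 0], [0.001, -0.053, 0, 0, 0, 0], [0.002, -0.06, 0, 0, 0, 0], [0.004, -0.075, 0, 0, 0, 0]],
])

```text
time_s: 17.23
position: [0.4145, -0.1379, 0.1612]
tcp_rot: [[0.981, -0.193, 0.001], [-0.193, -0.981, -0.001], [0.001, 0.001, -1.0]]
force: [0.3, 0.5, -0.4]
opening: 0.006
grasp_force: 0.0
```

Call:
play_rows([
  [[0.002, -0.008, 0, 0, 0, 0], [0.004, -0.015, 0, 0, 0, 0], [0.007, -0.023, 0, 0, 0, 0], [0.01, -0.03, 0, 0, 0, 0], [0.013, -0.037, 0, 0, 0, 0], [0.017, -0.044, 0, 0, 0, 0], [0.021, -0.051, 0, 0, 0, 0], [0.026, -0.058, 0, 0, 0, 0]],
])

```text
time_s: 17.9
position: [0.4513, -0.0852, 0.161]
tcp_rot: [[0.981, -0.192, -0.0], [-0.192, -0.981, 0.0], [-0.0, -0.0, -1.0]]
force: [0.0, -0.1, 0.6]
opening: 0.003
grasp_force: 0.1
```

Run:
```python
from h import *
d=snap("top"); s=snap("scene","s7"); st=bot.read_state();print(st["time_s"],st["position"],st["force"])
i=np.hstack([s["frame"][200:380,200:400],d["frame"][110:290,280:480]])[:,:,::-1]
cv2.imwrite("pics/t7c.png",cv2.resize(i,None,fx=2,fy=2,interpolation=cv2.INTER_CUBIC))
```

```text
18.0 [ 0.4521 -0.0852  0.1611] [0.0449 0.0856 0.087 ]
```

View pics/t7c.png

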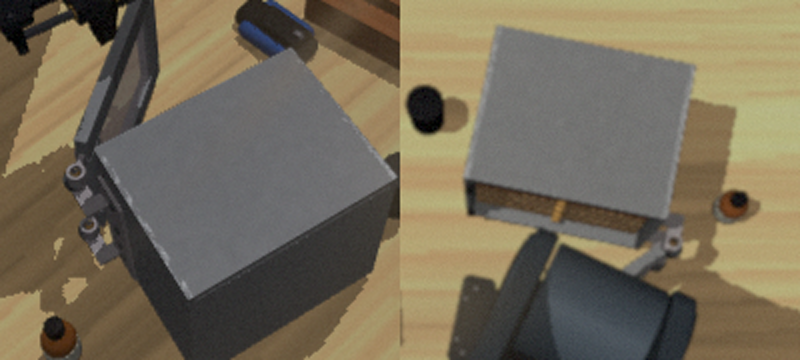

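Call:
play_rows([
  [[0.005, -0.006, 0, 0, 0, 0], [0.01, -0.013, 0, 0, 0, 0], [0.016, -0.019, 0, 0, 0, 0], [0.022, -0.024, 0, 0, 0, 0], [0.029, -0.029, 0, 0, 0, 0], [0.036, -0.034, 0, 0, 0, 0], [0.043, -0.039, 0, 0, 0, 0], [0.05, -0.043, 0, 0, 0, 0]],
])

```text
time_s: 18.67
position: [0.5091, -0.0528, 0.161]
tcp_rot: [[0.981, -0.192, 0.0], [-0.192, -0.981, 0.0], [0.0, -0.0, -1.0]]
force: [0.1, -0.8, -0.2]
opening: 0.004
grasp_force: 0.1
```

Call:
play_rows([
  [[0.004, -0.002, 0, 0, 0, 0], [0.008, -0.004, 0, 0, 0, 0], [0.012, -0.006, 0, 0, 0, 0], [0.016, -0.007, 0, 0, 0, 0], [0.02, -0.009, 0, 0, 0, 0], [0.024, -0.01, 0, 0, 0, 0], [0.028, -0.011, 0, 0, 0, 0], [0.032, -0.013, 0, 0, 0, 0]],
])

```text
time_s: 19.33
position: [0.5425, -0.0468, 0.161]
tcp_rot: [[0.981, -0.192, -0.0], [-0.192, -0.981, -0.0], [-0.0, 0.0, -1.0]]
force: [0.2, -0.1, -1.0]
opening: 0.005
grasp_force: 0.1
```

Run:
```python
from h import *
s=bot.read_state();print(s["time_s"],s["position"],s["force"])
H=np.array([.5541,-.1964]);u=np.array([.9813,-.1922]);n=np.array([.1922,.9813])
p=np.array(s["position"])[:2]-H; print("tool x,n rel H",p@u,p@n,"shut expected x",-.0155)
```

```text
19.3333 [ 0.5425 -0.0468  0.161 ] [ 0.1765 -0.1484 -1.0232]
tool x,n rel H -0.0401850899683978 0.14460248492310676 shut expected x -0.0155
```

Call:
play_rows([
  [[0.002, -0.0005, 0, 0, 0, 0], [0.005, -0.001, 0, 0, 0, 0], [0.008, -0.001, 0, 0, 0, 0], [0.011, -0.001, 0, 0, 0, 0], [0.013, -0.001, 0, 0, 0, 0], [0.015, -0.001, 0, 0, 0, 0], [0.017, -0.001, 0, 0, 0, 0], [0.0185, -0.001, 0, 0, 0, 0]],
])

```text
time_s: 20.0
position: [0.5606, -0.0492, 0.161]
tcp_rot: [[0.981, -0.192, 0.0], [-0.192, -0.981, 0.0], [0.0, -0.0, -1.0]]
force: [-0.5, -1.0, 0.5]
opening: 0.006
grasp_force: 0.1
```

Call:
play_rows([
  [[0.0004, 0, 0, 0, 0, 0], [0.0008, 0, 0, 0, 0, 0], [0.0012, 0, 0, 0, 0, 0], [0.0016, 0, 0, 0, 0, 0], [0.002, 0, 0, 0, 0, 0]],
])

```text
time_s: 20.42
position: [0.5623, -0.0495, 0.161]
tcp_rot: [[0.981, -0.192, -0.0], [-0.192, -0.981, 0.0], [-0.0, 0.0, -1.0]]
force: [-0.7, -0.5, -0.2]
opening: 0.005
grasp_force: 0.1
```

Run:
```python
from h import *
s=bot.read_state();print(s["time_s"],s["position"],s["force"])
H=np.array([.5541,-.1964]);u=np.array([.9813,-.1922]);n=np.array([.1922,.9813])
p=np.array(s["position"])[:2]-H; print(p@u,p@n, np.array(s["force"])[:2]@u)
```

```text
20.4167 [ 0.5623 -0.0495  0.161 ] [-0.7129 -0.4998 -0.2437]
-0.020150232049255572 0.14570110454772514 -0.6034649884463383
```

Call:
play_rows([
  [[0.0004, 0, 0, 0, 0, 0], [0.0008, 0, 0, 0, 0, 0], [0.0012, 0, 0, 0, 0, 0], [0.0015, 0, 0, 0, 0, 0], [0.0015, 0, 0, 0, 0, 0]],
])

```text
time_s: 20.83
position: [0.5626, -0.0496, 0.1609]
tcp_rot: [[0.981, -0.192, -0.003], [-0.192, -0.981, 0.001], [-0.003, 0.0, -1.0]]
force: [-4.4, 0.8, 3.9]
opening: 0.003
grasp_force: 2.4
```

Call:
play_rows([
  [[0.0002, 0, 0, 0, 0, 0], [0.0004, 0, 0, 0, 0, 0], [0.0006, 0, 0, 0, 0, 0], [0.0006, 0, 0, 0, 0, 0]],
])

```text
time_s: 21.17
position: [0.5626, -0.0495, 0.1609]
tcp_rot: [[0.981, -0.192, -0.004], [-0.192, -0.981, 0.001], [-0.004, 0.0, -1.0]]
force: [-5.9, -0.2, 5.4]
opening: 0.005
grasp_force: 3.1
```

Call:
play_rows([
  [[0.0002, 0, 0, 0, 0, 0], [0.0004, 0, 0, 0, 0, 0], [0.0006, 0, 0, 0, 0, 0], [0.0006, 0, 0, 0, 0, 0]],
])

```text
time_s: 21.5
position: [0.5627, -0.0495, 0.1609]
tcp_rot: [[0.981, -0.192, -0.005], [-0.192, -0.981, 0.001], [-0.005, 0.0, -1.0]]
force: [-7.3, -0.0, 5.5]
opening: 0.005
grasp_force: 3.6
```

Call:
play_rows([
  [[-0.0005, 0, 0, 0, 0, 0], [-0.001, 0, 0, 0, 0, 0], [-0.0015, 0, 0, 0, 0, 0], [-0.002, 0, 0, 0, 0, 0], [-0.004, 0, 0, 0, 0, 0], [-0.01, 0, 0, 0, 0, 0], [-0.03, 0, 0, 0, 0, 0], [-0.06, 0, -0.02, 0, 0, 0]],
])

```text
time_s: 22.17
position: [0.5072, -0.0391, 0.1788]
tcp_rot: [[0.981, -0.193, 0.0], [-0.193, -0.981, 0.0], [0.0, -0.0, -1.0]]
force: [-0.6, 0.3, 0.8]
opening: 0.004
grasp_force: 0.0
```

Call:
play_rows([
  [[-0.04, 0, -0.04, 0, 0, 0], [-0.08, 0, -0.08, 0, 0, 0], [-0.1, 0, -0.1, 0, 0, 0], [-0.1, 0, -0.1, 0, 0, 0], [-0.1, 0, -0.1, 0, 0, 0], [-0.1, 0, -0.1, 0, 0, 0]],
])

```text
time_s: 22.67
position: [0.4092, -0.0197, 0.2819]
tcp_rot: [[0.981, -0.192, 0.005], [-0.192, -0.981, -0.001], [0.006, 0.0, -1.0]]
force: [0.0, -0.4, -0.8]
opening: 0.006
grasp_force: 0.0
```

Run:
```python
from h import *
d=snap("wrist","w8"); s=bot.read_state(); print(s["time_s"],s["position"],s["force"])
H=np.array([.5541,-.1964,0]);u=np.array([.9813,-.1922,0]);n=np.array([.1922,.9813,0])
def corner(f,y,x,z):
    f=np.radians(f); ey=np.cos(f)*n-np.sin(f)*u; ex=np.cos(f)*u+np.sin(f)*n
    return proj(d,H+ey*(.112+y)+ex*x+[0,0,.02+z])
for f in (0,1,3,6): print(f,[corner(f,y,-.006,.15).round(1).tolist() for y in (-.095,0,.095)], "knob",corner(f,.082,-.022,.08).round(1))
r=finder.outline_of("wrist","door")
print([x["confidence"] for x in r])
if r:
    m=r[0]["pixels"].astype(np.uint8); print(cv2.boundingRect(m),m.sum())
    for c in range(0,640,40):
        y=np.nonzero(m[:,c])[0]
        if len(y): print(c,y.min(),y.max())
# near-front edge: image rows by column
g=d["frame"].astype(int).sum(2)
for c in (150,200,250): print(c,g[90:240:3,c].tolist())
```

```text
22.7167 [ 0.4093 -0.0198  0.2811] [-0.0641  0.7849 -0.4317]
0 [[529.1, -18.7], [374.2, -18.7], [219.2, -18.8]] knob [259.8  40.8]
1 [[529.2, -18.2], [374.3, -15.1], [219.9, -12.0]] knob [260.5  45.4]
3 [[529.4, -17.1], [374.6, -7.8], [221.5, 1.4]] knob [262.1  54.6]
6 [[529.8, -15.5], [375.4, 3.0], [224.6, 21.0]] knob [265.  68.]
[0.71]
(226, 0, 310, 52) 11873
240 0 21
280 0 50
320 0 50
360 0 48
400 0 46
440 0 45
480 0 39
520 0 4
150 [499, 501, 491, 482, 483, 432, 298, 309, 315, 320, 319, 318, 315, 323, 331, 340, 333, 313, 177, 120, 120, 119, 122, 124, 125, 124, 133, 168, 469, 455, 471, 480, 475, 479, 487, 498, 496, 481, 490, 501, 513, 516, 504, 497, 498, 490, 487, 488, 485, 487]
200 [492, 475, 474, 479, 486, 489, 496, 495, 315, 328, 335, 360, 217, 257, 279, 285, 286, 201, 133, 109, 107, 106, 112, 123, 138, 157, 165, 168, 174, 131, 162, 166, 168, 168, 172, 172, 173, 157, 122, 509, 494, 495, 492, 489, 491, 488, 486, 495, 498, 481]
250 [481, 485, 493, 493, 494, 498, 504, 513, 519, 514, 485, 482, 490, 503, 505, 505, 500, 496, 498, 493, 490, 469, 442, 464, 485, 480, 480, 487, 493, 501, 483, 487, 499, 515, 527, 516, 498, 475, 491, 499, 500, 497, 491, 485, 491, 469, 474, 481, 490, 496]
```

Call:
play_rows([
  [[0.02, 0, 0, 0, 0, 0], [0.05, 0, -0.02, 0, 0, 0], [0.07, 0, -0.04, 0, 0, 0], [0.07, 0, -0.04, 0, 0, 0], [0.07, 0, -0.04, 0, 0, 0], [0.07, 0, -0.04, 0, 0, 0]],
])

```text
time_s: 23.27
position: [0.476, -0.0326, 0.3189]
tcp_rot: [[0.981, -0.192, -0.004], [-0.192, -0.981, 0.001], [-0.005, -0.001, -1.0]]
force: [-0.3, 0.2, -1.2]
opening: 0.004
grasp_force: 0.0
```

Run:
```python
from h import *
d=snap("wrist","w9"); s=bot.read_state(); print(s["time_s"],s["position"])
H=np.array([.5541,-.1964,0]);u=np.array([.9813,-.1922,0]);n=np.array([.1922,.9813,0])
def corner(f,y,x,z):
    f=np.radians(f); ey=np.cos(f)*n-np.sin(f)*u; ex=np.cos(f)*u+np.sin(f)*n
    return proj(d,H+ey*(.112+y)+ex*x+[0,0,.02+z])
for f in (0,1,3,6): print(f,"top outer",[corner(f,y,-.006,.15).round(1).tolist() for y in (-.095,0,.095)],"bot",[corner(f,y,-.006,0).round(1).tolist() for y in (-.095,.095)],"knob",corner(f,.082,-.022,.08).round(1))
r=finder.outline_of("wrist","door")
if r:
    m=r[0]["pixels"].astype(np.uint8); print(r[0]["confidence"],cv2.boundingRect(m))
    for c in range(0,640,30):
        y=np.nonzero(m[:,c])[0]
        if len(y): print(c,y.min(),y.max())
b=(d["frame"].max(2)<45); b[260:]=0
k,_,st,ce=cv2.connectedComponentsWithStats(b.astype(np.uint8)); print([(st[i].tolist(),ce[i].round(1).tolist()) for i in range(1,k) if st[i,4]>40][:12])
```

```text
23.3167 [ 0.4754 -0.0324  0.3189]
0 top outer [[489.7, 103.0], [364.3, 102.9], [239.0, 102.9]] bot [[431.5, 114.9], [267.0, 114.8]] knob [269.4 127.5]
1 top outer [[489.8, 103.4], [364.4, 105.7], [239.5, 108.0]] bot [[431.6, 115.1], [267.2, 118.1]] knob [270.  131.2]
3 top outer [[490.0, 104.2], [364.7, 111.1], [240.7, 118.0]] bot [[431.7, 115.7], [267.9, 124.7]] knob [271.3 138.6]
6 top outer [[490.3, 105.4], [365.4, 119.2], [243.0, 132.7]] bot [[432.0, 116.5], [269.2, 134.4]] knob [273.7 149.3]
0.84 (239, 87, 271, 46)
240 95 108
270 93 132
300 92 119
330 92 117
360 91 117
390 89 117
420 89 117
450 89 115
480 88 104
[([181, 0, 43, 25, 634], [207.5, 11.6])]
```

Call:
play_rows([
  [[0, 0, 0, 0, 0, 0], [0, 0, 0, 0, 0, 0], [0, 0, 0, 0, 0, 0], [0, 0, 0, 0, 0, 0]],
])

```text
time_s: 23.7
position: [0.4764, -0.0327, 0.3209]
tcp_rot: [[0.981, -0.192, -0.0], [-0.192, -0.981, 0.0], [-0.0, -0.0, -1.0]]
force: [-0.3, 0.3, 0.6]
opening: 0.006
grasp_force: 0.0
```

```bash
python3 -c "
from rig import bot; print(bot.hand_in())"
```

```text
the job is handed in; nothing more can be done
None
```

The door hangs fully down on both pins, shut against its stops (about 1° measured) and let go; I handed in at about 24 s, the hand-in gave no verdict, I did not re-measure the bystanders afterwards, and I viewed 11 pictures against the limit of 10.

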